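# Find the full tin in the spring-lid caddy

## Task

Press the trip lever on the front of the wooden caddy fully down so that its lid springs open, then find which of the three identical tins inside is still full: work along from the left one to the right one as seen from the robot, lifting each straight up clear of its hole to feel its weight, and set the lighter tins back down in their holes. Finish while holding the heaviest tin up for me to take: gripped, upright and still, its base about 20 cm above the worktop, with the other two seated and the lid left open. Keep the tins upright and do not disturb the things standing around.

Things in the scene. Friction and masses are not known exactly. Their poses are not given: they have to be found in the camera images.
- caddy: Wooden caddy, fixed: case 116 mm (x) by 336 mm (y), rim 66 mm high, 118 mm with the lid shut. Origin at the centre of its underside; x to the back (hinge side), y to the left end seen from the front, z up. Inside, a 22 mm thick board on an 8 mm floor has three 71 mm round holes in a row along y, 100 mm apart; a tin stands on the floor in each.
- hole_left (a point): Centre of the floor (8 mm above the worktop) of the left hole, at +y of the case. The underside of a seated tin lies here.
- hole_middle (a point): The same for the middle hole.
- hole_right (a point): The same for the right hole, at -y of the case.
- trip_lever (a joint): Sprung steel trip lever on the middle of the case's front, hinged 46 mm above the worktop: 0 at rest, 0.36 rad pressed fully down against its stop. Its hook holds the lid and lets go only in the last third of the stroke. The spring takes about 6 N at the pad at full stroke and returns the lever when let go.
- lever_pad (a point): Point to press on the top face of the lever's thumb tab (44 by 44 mm, level, sticks out of the case's front toward -x of the case); at rest 100 mm in front of the case's centre and 50 mm above the worktop. Fully pressed it is 11 mm lower.
- caddy_lid (a joint): Deep hinged lid of the caddy, hinge along the back rim: 0 shut and latched, 1.8 rad open. Once unlatched its damped spring swings it open in about 1 s and keeps it there, leaning back behind the case, top edge about 180 mm above the worktop.
- tin_a: Closed steel tin, one of three alike but for weight (0.1 to 0.45 kg, the full one at least 0.1 kg over the others); which stands in which hole varies. Cylinder 64 mm diameter, 100 mm tall, lid fixed; origin at the centre of its underside, z up. Seated, its top is 108 mm above the worktop; grip it across the case's y axis, fingertips within 40 mm of its top (36 mm gap to the next tin).
- tin_b: Closed steel tin, one of three alike but for weight (0.1 to 0.45 kg, the full one at least 0.1 kg over the others); which stands in which hole varies. Cylinder 64 mm diameter, 100 mm tall, lid fixed; origin at the centre of its underside, z up. Seated, its top is 108 mm above the worktop; grip it across the case's y axis, fingertips within 40 mm of its top (36 mm gap to the next tin).
- tin_c: Closed steel tin, one of three alike but for weight (0.1 to 0.45 kg, the full one at least 0.1 kg over the others); which stands in which hole varies. Cylinder 64 mm diameter, 100 mm tall, lid fixed; origin at the centre of its underside, z up. Seated, its top is 108 mm above the worktop; grip it across the case's y axis, fingertips within 40 mm of its top (36 mm gap to the next tin).
- mug: White patterned mug, 92 mm wide, 95 mm tall, left of the caddy. A bystander: leave it. Origin at the centre of its underside, z up.
- spice_green: Spice jar with green cap, 46 mm diameter, 106 mm tall, close to the caddy's right end. A bystander: leave it. Origin at the centre of its underside, z up.
- spice_dark: Spice jar with dark cap, 41 mm diameter, 105 mm tall, right of the caddy. A bystander: leave it. Origin at the centre of its underside, z up.
- garlic: Garlic bulb, 50 mm, to the right. A bystander: leave it. Origin at the centre of its underside, z up.
- pepper_mill: Dark wooden pepper mill, 55 mm diameter, 171 mm tall, far right. A bystander: leave it. Origin at the centre of its underside, z up.

How it is judged (in metres and radians):
On the way, in this order (a step that is already met when the one before it is completed fails the run):
1. the trip lever is pressed fully down (at least 0.32 of its 0.36 rad) (value of joint trip_lever above 0.32 rad), for 0.05 s.
2. the lid is open and the tin of the left hole is lifted clear above it (base over 24 mm above its seat) (value of joint caddy_lid above 1.4 rad and ((horizontal distance between tin_a and hole_left below 0.03 m and z of tin_a in the frame of caddy above 0.032 m) or (horizontal distance between tin_b and hole_left below 0.03 m and z of tin_b in the frame of caddy above 0.032 m) or (horizontal distance between tin_c and hole_left below 0.03 m and z of tin_c in the frame of caddy above 0.032 m))), for 0.1 s.
3. the lid is open and the tin of the middle hole is lifted clear above it (base over 24 mm above its seat) (value of joint caddy_lid above 1.4 rad and ((horizontal distance between tin_a and hole_middle below 0.03 m and z of tin_a in the frame of caddy above 0.032 m) or (horizontal distance between tin_b and hole_middle below 0.03 m and z of tin_b in the frame of caddy above 0.032 m) or (horizontal distance between tin_c and hole_middle below 0.03 m and z of tin_c in the frame of caddy above 0.032 m))), for 0.1 s.
4. the lid is open and the tin of the right hole is lifted clear above it (base over 24 mm above its seat) (value of joint caddy_lid above 1.4 rad and ((horizontal distance between tin_a and hole_right below 0.03 m and z of tin_a in the frame of caddy above 0.032 m) or (horizontal distance between tin_b and hole_right below 0.03 m and z of tin_b in the frame of caddy above 0.032 m) or (horizontal distance between tin_c and hole_right below 0.03 m and z of tin_c in the frame of caddy above 0.032 m))), for 0.1 s.
At the end, for the whole second after the job is handed in: Heaviest tin gripped, upright within 0.25 rad, still, base over 17 cm above the worktop, touching neither caddy nor other tins; the other two let go, at rest, seated in holes (within 5 mm in height, 0.1 rad of upright); lid open over 1.6 rad (height (world z) of tin_b above 0.17 m and contact force between tin_b and the fingers above 1 N and contact force between tin_b and caddy below 0.1 N and contact force between tin_b and tin_a below 0.1 N and contact force between tin_b and tin_c below 0.1 N and angle between tin_b's own z axis and vertical below 0.25 rad and linear speed of tin_b below 0.03 m/s and z of tin_a in the frame of caddy between 0.004 and 0.013 m and x of tin_a in the frame of caddy between -0.012 and 0.012 m and angle between each of tin_a, tin_c's own z axis and vertical below 0.1 rad and linear speed of each of tin_a, tin_c below 0.02 m/s and contact force between each of tin_a, tin_c and the fingers below 0.1 N and z of tin_c in the frame of caddy between 0.004 and 0.013 m and x of tin_c in the frame of caddy between -0.012 and 0.012 m and value of joint caddy_lid above 1.6 rad); the arm keeps its last pose, push and grip.
It fails at once if a tin is tipped over by more than 0.6 rad (angle between any of tin_a, tin_b, tin_c's own z axis and vertical above 0.6 rad).
It fails at once if a bystander is shifted more than 25 mm or tipped (distance of any of mug, spice_green, spice_dark, garlic, pepper_mill from where it was at the start of the episode above 0.025 m or angle between any of mug, spice_green, spice_dark, garlic, pepper_mill's own z axis and vertical above 0.5 rad).
It also fails if it takes over 72 s, if anything falls off the work surface, if the arm or the gripper's body presses on something with over 40 N, if the wrist force passes 120 N, or if a joint passes its speed limit or range.

## Robot

A 6-joint arm with a two-finger parallel gripper is mounted at the origin on a cart in front of the work surface, level with it; the furniture and walls round the work are solid. World frame = base frame: x ahead of the robot, y to its left, z up, the work surface at z = 0. Lengths are in m, angles in degrees, forces in N, time in s.
With the tool pointing down it reaches from about 0.3 to 0.75 m from the base axis. Payload 8.5 kg.
Tool frame: the origin (TCP) lies at the very end of the fingers, on their centre line; the grasp point (between the pads) lies 19 mm behind it; z points along the fingers, y is the line along which they close (so a half turn about z gives the same grasp; the last joint's range is limited). The gripper opens to 85 mm and grips with 20 to 120 N. Pads are 22 mm wide; open, the fingers measure 114 mm over their backs; the gripper's body (76 mm by 85 mm) begins 54 mm behind the grasp point. The pads swing forward as they close: fully open they stand 13 mm farther back than shut.
Start: joints at [-83.039, 21.807, 74.336, -0, 83.858, -12.336], TCP at [0.182, -0.519, 0.231] pointing down, gripper open.
Joint ranges: [-178.18, 178.18], [-50.72, 133.34], [12.68, 142.11], [-81.47, 261.47], [9.98, 163.14], [-165.26, 165.26]. Speed limits (degrees/s): [136.94, 136.94, 180, 180, 180, 180].

## Interface

Orientations are given as a 3x3 rotation matrix whose columns are the frame's x, y, z axes.
In Python, from rig import observe, cams, ticket gives the robot as it stands.
- The arm moves only by the tool move_arm, never from a script. Its arguments are lists of equal length, an entry for each row: "jaw": the finger opening in cm, from 0 to 8.54; "dp": the shift along the tool's x, y, z in cm, a list of three; "turn": the turn, a rotation vector about the tool's x, y, z in rad, a list of three. In form: {"jaw": [jaw, ...], "dp": [[tx, ty, tz], ...], "turn": [[wx, wy, wz], ...]}. A call has 1 to 12 rows; each row shifts and turns the commanded pose from where the row before left it, along the tool's axes as they then stand; what a row does not reach is not made up. A row lasts 1/12 s, in which the tool goes at most 41.7 mm and 7.16 degrees, less where a joint would pass 70% of its speed; a pose out of reach is approached as far as the arm can. A call is refused whole if a number of a shift passes 4.17 or a number of a turn 0.125, either way. A call with a gripper value outside its range is refused whole. The fingers move at their own pace and stop on an object; "force" is the grip in N (left out, the last holds). Time passes only in rows, so rows that do not move let the fingers close. It gives the time, the measured TCP pose, the force, the opening and the grip force at its end, in the units of the state.
- observe(): the state, without advancing time (a new reading comes with each control period).
- cams.get_image(name): name is "scene" or "top"; returns (picture, depth): 480x640x3 uint8, red, green, blue; 480x640 float32, m along the optical axis (not along the pixel's ray), 0 where there is no reading.
- cams.calibration(name): a dict with "vertical_fov" (degrees; the focal length in pixels is half the picture's height over the tangent of half this angle, whatever the lens; pixels are square), "cx", "cy" (the principal point, pixels), "view" (4x4, takes a point from world to camera coordinates). Camera axes: x right, y up, looking along -z (the intrinsics and any distortion apply to the point x, -y, -z); pixel columns grow to the right and rows downward; lengths in m; the calibration is good to about 2 mm. A picture is of the moment at which its call begins. calibration takes no time and is no camera call.
- ticket.close_job(): hands the job in; it is judged then, once.
Trained networks look in the newest picture that a camera, given by its name, has taken for a name from the list of things; names that differ only in an ending like _2 or _b are one class to them, and where a whole thing is asked for, a point or a joint stands for the part that bears it (a point fixed in the world has none). Each returns a list of dicts, best first, with "p" (0 to 1); they miss things now and then, are a little off and sometimes report something else, mostly with a low value. They report only what shows in the picture. A call takes as long as a camera call.
- cams.spot_in(camera, query): "box" ([centre column, centre row, width, height] as shares, 0 to 1, of the picture: columns of its width, rows of its height, round what is visible of it).
- cams.outline_of(camera, query): "mask" (480x640 bool, what is visible of it) and "box" ([centre column, centre row, width, height] as shares, 0 to 1, of the picture: columns of its width, rows of its height, round what is visible of it).
- cams.mark_of(camera, query): "location" ([column, row] as shares, 0 to 1, of the picture: columns of its width, rows of its height: a listed point, or the origin of a listed thing).
The state is a dict: "time_s": time; "q": joint angles; "qvel": joint speeds; "joint_efforts": joint torques, N m; "position": TCP position; "tool_rot": TCP orientation; "ft_force": force on the tool from outside, world axes, zero at the start; "wrist_torque": the same for the moment, N m; "grip_width": finger opening in m; "gripper_force": force on a finger pad.
Only numpy, scipy, OpenCV 4.12 (cv2) and the standard library are available. Lean on these libraries where they do the work, as an engineer would, in place of code of your own. Each camera call takes 0.05 s, during which the arm holds its last target. There are 200 camera calls.

## Working session

There is one attempt and no reset: what is moved stays moved. The work goes in short steps, Python scripts to look and compute and a tool call to move; the robot and the scene stay as the last step left them, time stands still between calls to the robot, and variables do not carry over. Pictures are saved under pics/ and viewed, at most 10 in all, crops included, and the job is handed in when it is done.

Besides the shell and the picture viewer there is one more tool, called after ">>>" by a JSON object that holds its "method" and its "body", one argument or row to a line. move_arm: Moves the arm, as the interface text tells. Its arguments: {"type":"object","properties":{"jaw":{"type":"array","items":{"type":"number"}},"dp":{"type":"array","items":{"type":"array","items":{"type":"number"}}},"turn":{"type":"array","items":{"type":"array","items":{"type":"number"}}},"force":{"type":"number"}},"required":["jaw","dp","turn"]}

```bash
mkdir -p pics; ls; cat > h.py <<'E'
import numpy as np, cv2
from rig import observe, cams, ticket
def px2w(name,u,v,d):
    c=cams.calibration(name); f=240/np.tan(np.radians(c["vertical_fov"])/2)
    p=np.array([(u-c["cx"])*d/f,-(v-c["cy"])*d/f,-d,1.])
    return (np.linalg.inv(np.array(c["view"]))@p)[:3]
def cloud(name,depth):
    v,u=np.nonzero(depth>0); d=depth[v,u]
    c=cams.calibration(name); f=240/np.tan(np.radians(c["vertical_fov"])/2)
    P=np.c_[(u-c["cx"])*d/f,-(v-c["cy"])*d/f,-d,np.ones(len(d))]
    return u,v,(P@np.linalg.inv(np.array(c["view"])).T)[:,:3]
def ray_z(name,u,v,z):
    a=px2w(name,u,v,.1);b=px2w(name,u,v,1.); t=(z-a[2])/(b[2]-a[2]); return a+t*(b-a)
E
python3 - <<'E'
from h import *
print({k:(np.round(v,3).tolist() if not isinstance(v,float) else v) for k,v in observe().items()})
for n in ["scene","top"]:
    im,d=cams.get_image(n); cv2.imwrite(f"pics/{n}0.png",im[:,:,::-1]); np.save(f"{n}0.npy",d)
    c=cams.calibration(n); print(n,{k:np.round(v,4).tolist() for k,v in c.items()})
    for q in ["caddy","lever_pad","hole_left","hole_middle","hole_right"]:
        r=cams.mark_of(n,q)
        for x in r[:2]:
            u,v=x["location"][0]*640,x["location"][1]*480
            dd=d[min(int(v),479),min(int(u),639)]
            print(n,q,round(x["p"],2),round(u,1),round(v,1),np.round(px2w(n,u,v,dd),3), np.round(ray_z(n,u,v,{"caddy":0,"lever_pad":.05}.get(q,.008)),3))
E
```

```text
pics
{'time_s': 0.0, 'q': [-83.041, 21.841, 74.386, 0.0, 83.859, -12.336], 'qvel': [0.061, 0.0, 0.04, -0.038, -0.019, -0.102], 'joint_efforts': [0.002, -44.846, -23.128, -0.0, 0.005, 0.0], 'position': [0.182, -0.519, 0.231], 'tool_rot': [[0.944, 0.33, -0.0], [0.33, -0.944, 0.001], [0.0, -0.001, -1.0]], 'ft_force': [-0.36, 0.396, 0.768], 'wrist_torque': [-0.032, -0.018, -0.008], 'gripper_force': 0.0, 'grip_width': 0.08555456241547814}
scene {'vertical_fov': 51.6168, 'cx': 310.1369, 'cy': 241.3654, 'view': [[0.6446, 0.7645, -0.0031, -0.3315], [-0.6846, 0.579, 0.4427, 0.3618], [0.3403, -0.2832, 0.8966, -1.4997], [0.0, 0.0, 0.0, 1.0]]}
scene caddy 0.73 344.9 230.9 [0.6   0.038 0.119] [0.559 0.085 0.   ]
scene lever_pad 0.59 272.3 280.4 [ 0.565 -0.163  0.054] [ 0.563 -0.162  0.05 ]
scene lever_pad 0.53 344.6 231.8 [0.602 0.036 0.119] [0.578 0.063 0.05 ]
scene hole_left 0.93 372.5 211.1 [0.605 0.125 0.123] [0.565 0.179 0.008]
scene hole_middle 0.86 344.7 231.6 [0.601 0.036 0.119] [0.563 0.08  0.008]
scene hole_middle 0.3 273.7 276.7 [ 0.566 -0.158  0.072] [ 0.543 -0.145  0.008]
top {'vertical_fov': 56.9991, 'cx': 313.9073, 'cy': 237.847, 'view': [[0.0149, -0.9998, -0.0098, -0.0283], [0.9966, 0.014, 0.0816, -0.5488], [-0.0815, -0.0109, 0.9966, -1.2533], [0.0, 0.0, 0.0, 1.0]]}
top caddy 0.57 282.9 236.2 [0.544 0.061 0.119] [0.555 0.071 0.   ]
top lever_pad 0.6 273.9 266.8 [0.464 0.09  0.053] [0.464 0.091 0.05 ]
```

View pics/scene0.png

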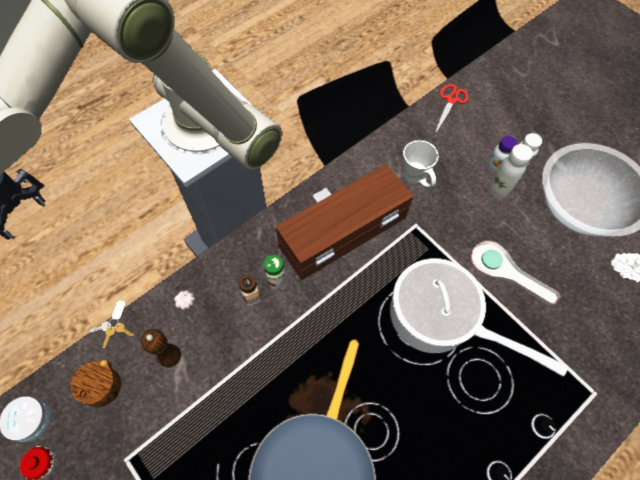

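View pics/top0.png

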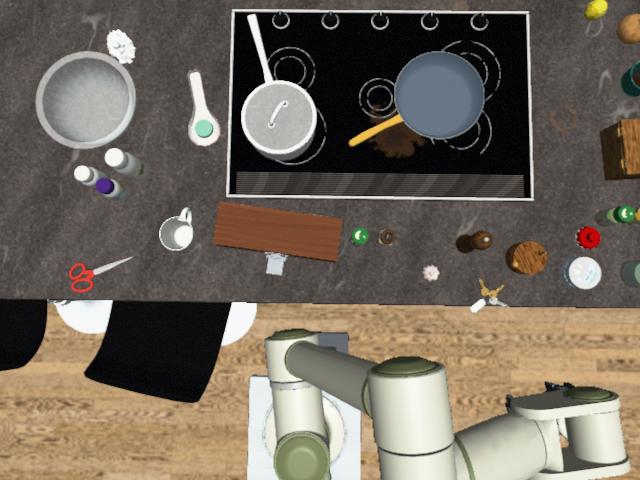

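```bash
python3 - <<'E'
from h import *
d=np.load("top0.npy"); u,v,P=cloud("top",d)
m=(P[:,2]>.105)&(P[:,2]<.13)&(P[:,0]>.4)&(P[:,0]<.75)&(abs(P[:,1]-.06)<.3)
# biggest connected comp
M=np.zeros((480,640),np.uint8); M[v[m],u[m]]=1
n,l,s,c=cv2.connectedComponentsWithStats(M); k=1+s[1:,4].argmax(); s2=m&(l[v,u]==k)
Q=P[s2]; r=cv2.minAreaRect(Q[:,:2].astype(np.float32)); print("lid",s[k],r,np.median(Q[:,2]))
m=(P[:,2]>.04)&(P[:,2]<.06)&(P[:,0]>.38)&(P[:,0]<.56)&(abs(P[:,1]-.08)<.1)
Q=P[m]; print("tab",len(Q),cv2.minAreaRect(Q[:,:2].astype(np.float32)),np.median(Q,0))
# all objects by height
for n_ in ["mug","spice_green","spice_dark","garlic","pepper_mill"]:
    for x in cams.mark_of("top",n_)[:1]:
        a,b=x["location"][0]*640,x["location"][1]*480; print(n_,round(x["p"],2),np.round(ray_z("top",a,b,0),3))
E
```

```text
lid [ 212  201  130   60 5403] ((0.5602467656135559, 0.07809166610240936), (0.33638274669647217, 0.11659394949674606), 82.73982238769531) 0.11894691727938267
tab 299 ((0.4724302887916565, 0.07766902446746826), (0.18204423785209656, 0.05799765884876251), 82.81804656982422) [0.47156089 0.08986228 0.05125436]
mug 0.92 [0.564 0.346 0.   ]
spice_green 0.75 [ 0.557 -0.144  0.   ]
spice_dark 0.8 [ 0.555 -0.213  0.   ]
garlic 0.66 [ 0.45  -0.356  0.   ]
pepper_mill 0.93 [ 0.545 -0.457  0.   ]
```

The scene shows the caddy in the middle, with the mug on its left and the spice jars on its right. In the top view the lid runs from (215,203) to (342,260) and the tab is at (275,264). The fitted lid measures 336 x 117 mm at z = 0.119, which matches the given sizes. The caddy centre is (0.560, 0.078) with yaw about -7.3°. The pad at (0.461, 0.091) agrees with the networks.

>>> {"method": "move_arm", "body": {
  "jaw": [0,0,0,0,0,0,0,0,0,0,0,0],
  "dp": [
    [0,0,0],
    [0,0,0],
    [0,0,0],
    [0,0,0],
    [0.96,-3.2,0],
    [0.96,-3.2,0],
    [0.96,-3.2,0],
    [0.96,-3.2,0],
    [0.96,-3.2,0],
    [0.96,-3.2,0],
    [0.96,-3.2,0],
    [0.96,-3.2,0]
  ],
  "turn": [
    [0,0,0.116],
    [0,0,0.116],
    [0,0,0.116],
    [0,0,0.115],
    [0,0,0],
    [0,0,0],
    [0,0,0],
    [0,0,0],
    [0,0,0],
    [0,0,0],
    [0,0,0],
    [0,0,0]
  ]
}}

```text
time_s: 1.85
position: [0.2904, -0.2733, 0.2315]
tool_rot: [[0.992, -0.126, 0.0], [-0.126, -0.992, -0.0], [0.0, 0.0, -1.0]]
ft_force: [0.7, 0.4, 1.0]
grip_width: 0.0002
gripper_force: 0.0
```

>>> {"method": "move_arm", "body": {
  "jaw": [0,0,0,0,0,0,0,0,0,0,0,0],
  "dp": [
    [0.96,-3.2,0],
    [0.96,-3.2,0],
    [0.96,-3.2,0],
    [0.96,-3.2,0],
    [0.96,-3.2,0],
    [0.96,-3.2,0],
    [0.96,-3.2,0],
    [0.96,-3.2,0],
    [0.96,-3.2,0],
    [0.96,-3.2,0],
    [0.96,-3.2,0],
    [0.96,-3.2,0]
  ],
  "turn": [
    [0,0,0],
    [0,0,0],
    [0,0,0],
    [0,0,0],
    [0,0,0],
    [0,0,0],
    [0,0,0],
    [0,0,0],
    [0,0,0],
    [0,0,0],
    [0,0,0],
    [0,0,0]
  ]
}}

```text
time_s: 2.85
position: [0.4532, 0.0935, 0.2315]
tool_rot: [[0.992, -0.126, 0.0], [-0.126, -0.992, -0.0], [0.0, 0.0, -1.0]]
ft_force: [1.1, -0.7, 0.4]
grip_width: 0.0001
gripper_force: 0.0
```

>>> {"method": "move_arm", "body": {
  "jaw": [0,0],
  "dp": [
    [0,0,0],
    [0,0,0]
  ],
  "turn": [
    [0,0,0],
    [0,0,0]
  ]
}}

```text
time_s: 3.02
position: [0.4529, 0.0928, 0.2311]
tool_rot: [[0.992, -0.123, -0.0], [-0.123, -0.992, -0.0], [-0.0, 0.0, -1.0]]
ft_force: [0.4, 0.6, -0.5]
grip_width: -0.0
gripper_force: 0.0
```

>>> {"method": "move_arm", "body": {
  "jaw": [0,0,0,0,0,0,0,0,0,0],
  "dp": [
    [0,0.1,3],
    [0,0,3],
    [0,0,3],
    [0,0,3],
    [0,0,3],
    [0,0,2],
    [0,0,0.6],
    [0,0,0.4],
    [0,0,0.3],
    [0,0,0]
  ],
  "turn": [
    [0,0,0],
    [0,0,0],
    [0,0,0],
    [0,0,0],
    [0,0,0],
    [0,0,0],
    [0,0,0],
    [0,0,0],
    [0,0,0],
    [0,0,0]
  ]
}}

```text
time_s: 3.85
position: [0.453, 0.0903, 0.049]
tool_rot: [[0.992, -0.126, 0.001], [-0.126, -0.992, -0.0], [0.001, 0.0, -1.0]]
ft_force: [-1.2, 0.2, 0.8]
grip_width: -0.0
gripper_force: 0.4
```

>>> {"method": "move_arm", "body": {
  "jaw": [0,0,0],
  "dp": [
    [0,0,0.3],
    [0,0,0.2],
    [0,0,0]
  ],
  "turn": [
    [0,0,0],
    [0,0,0],
    [0,0,0]
  ]
}}

```text
time_s: 4.1
position: [0.4532, 0.0905, 0.0438]
tool_rot: [[0.992, -0.126, 0.002], [-0.126, -0.992, -0.0], [0.002, 0.0, -1.0]]
ft_force: [-0.4, -2.3, 3.1]
grip_width: 0.0001
gripper_force: 1.9
```

>>> {"method": "move_arm", "body": {
  "jaw": [0,0,0,0],
  "dp": [
    [0,0,0.2],
    [0,0,0.2],
    [0,0,0.2],
    [0,0,0]
  ],
  "turn": [
    [0,0,0],
    [0,0,0],
    [0,0,0],
    [0,0,0]
  ]
}}

```text
time_s: 4.43
position: [0.4538, 0.0905, 0.0386]
tool_rot: [[0.992, -0.126, 0.003], [-0.126, -0.992, -0.0], [0.003, 0.0, -1.0]]
ft_force: [-3.8, -1.6, 19.8]
grip_width: 0.0002
gripper_force: 9.8
```

>>> {"method": "move_arm", "body": {
  "jaw": [0,0,0],
  "dp": [
    [0,0,0.15],
    [0,0,0.15],
    [0,0,0]
  ],
  "turn": [
    [0,0,0],
    [0,0,0],
    [0,0,0]
  ]
}}

```text
time_s: 4.68
position: [0.4541, 0.0905, 0.0375]
tool_rot: [[0.992, -0.125, 0.006], [-0.125, -0.992, -0.001], [0.006, 0.0, -1.0]]
ft_force: [-9.9, -2.8, 46.9]
grip_width: -0.0001
gripper_force: 23.4
```

The force jumped from 3 to 47 N, so the lever is on its stop. I'll lift off and open the jaw.

>>> {"method": "move_arm", "body": {
  "jaw": [0,0,0,8.5,8.5,8.5,8.5,8.5,8.5,8.5,8.5,8.5],
  "dp": [
    [0,0,-0.5],
    [0,0,-1],
    [0,0,-3],
    [0,0,-3],
    [0,0,-3],
    [0,0,-3],
    [0,0,-3],
    [0,0,-3],
    [0,0,-1.5],
    [0,0,0],
    [0,0,0],
    [0,0,0]
  ],
  "turn": [
    [0,0,0],
    [0,0,0],
    [0,0,0],
    [0,0,0],
    [0,0,0],
    [0,0,0],
    [0,0,0],
    [0,0,0],
    [0,0,0],
    [0,0,0],
    [0,0,0],
    [0,0,0]
  ]
}}

```text
time_s: 5.68
position: [0.4521, 0.0908, 0.243]
tool_rot: [[0.992, -0.126, -0.002], [-0.126, -0.992, 0.0], [-0.002, -0.0, -1.0]]
ft_force: [-0.0, 0.3, -0.4]
grip_width: 0.0845
gripper_force: 0.0
```

```bash
python3 - <<'E'
from h import *
o=observe(); print(np.round(o["position"],4),o["time_s"])
for n in ["scene","top"]:
    im,d=cams.get_image(n); cv2.imwrite(f"pics/{n}1.png",im[:,:,::-1])
    u,v,P=cloud(n,d)
    c=np.array([.560,.078]); Y=np.array([.126,.992]); X=np.array([.992,-.126])
    L=np.c_[(P[:,:2]-c)@X,(P[:,:2]-c)@Y,P[:,2]]
    for i in (1,0,-1):
        m=(abs(L[:,0])<.045)&(abs(L[:,1]-.1*i)<.045)&(abs(L[:,2]-.108)<.006)
        Q=L[m]
        if len(Q)>20:
            (cc,r)=cv2.minEnclosingCircle(Q[:,:2].astype(np.float32)); print(n,i,len(Q),np.round(cc,4),round(r,4),np.round(np.median(Q,0),4))
    im2=cams.mark_of(n,"tin_a")
    for x in im2: print(n,round(x["p"],2),np.round(ray_z(n,x["location"][0]*640,x["location"][1]*480,.008),3))
E
```

```text
[0.4521 0.0908 0.243 ] 5.6833
scene 1 431 [-0.0008  0.0976] 0.0328 [0.0013 0.0974 0.1077]
scene 0 449 [-0.0006 -0.0005] 0.033 [-0.0002 -0.0027  0.1078]
scene -1 481 [-0.0007 -0.1011] 0.0326 [ 0.0017 -0.1024  0.108 ]
scene 0.97 [0.554 0.069 0.008]
scene 0.95 [ 0.547 -0.029  0.008]
scene 0.91 [0.568 0.174 0.008]
scene 0.27 [0.436 0.121 0.008]
top 1 419 [0.0001 0.0995] 0.0314 [-0.      0.0989  0.1073]
top 0 417 [-0.0004 -0.0009] 0.0318 [-0.0006 -0.0008  0.1076]
top -1 412 [ 0.0006 -0.1004] 0.0312 [ 0.0004 -0.1007  0.1077]
top 0.87 [0.56  0.071 0.008]
top 0.83 [ 0.547 -0.027  0.008]
top 0.82 [0.577 0.177 0.008]
```

View pics/top1.png

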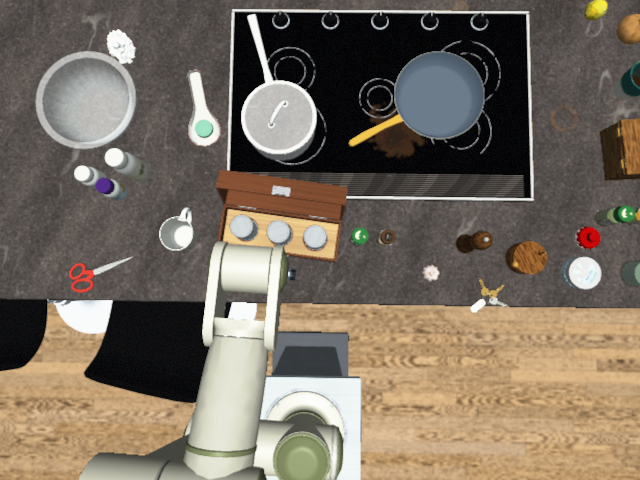

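The lid is open. The three tin tops show at (241,228), (278,234) and (315,238), and they fit the expected 108 mm height and 100 mm spacing to about 1 mm. Next I'll move over the left tin and down.

>>> {"method": "move_arm", "body": {
  "jaw": [8.5,8.5,8.5,8.5,8.5,8.5,8.5],
  "dp": [
    [2.2,-2,0],
    [2.2,-2,0],
    [2.2,-2,0],
    [2.2,-2,0],
    [2.1,-2,0],
    [0,0,0],
    [0,0,0]
  ],
  "turn": [
    [0,0,0],
    [0,0,0],
    [0,0,0],
    [0,0,0],
    [0,0,0],
    [0,0,0],
    [0,0,0]
  ]
}}

```text
time_s: 6.47
position: [0.5737, 0.1767, 0.2427]
tool_rot: [[0.992, -0.125, -0.002], [-0.125, -0.992, -0.0], [-0.002, 0.001, -1.0]]
ft_force: [-0.2, 0.2, -0.1]
grip_width: 0.0852
gripper_force: 0.0
```

>>> {"method": "move_arm", "body": {
  "jaw": [8.5,8.5,8.5,8.5,8.5,8.5,8.5,8.5],
  "dp": [
    [0,0,3],
    [0,0,3],
    [0,0,3],
    [0,0,2],
    [0,0,2],
    [0,0,1.9],
    [0,0,2],
    [0,0,0]
  ],
  "turn": [
    [0,0,0],
    [0,0,0],
    [0,0,0],
    [0,0,0],
    [0,0,0],
    [0,0,0],
    [0,0,0],
    [0,0,0]
  ]
}}

```text
time_s: 7.13
position: [0.5708, 0.1753, 0.0719]
tool_rot: [[0.992, -0.126, -0.007], [-0.126, -0.992, -0.001], [-0.007, 0.002, -1.0]]
ft_force: [-0.7, 0.2, -1.0]
grip_width: 0.0852
gripper_force: 0.0
```

>>> {"method": "move_arm", "body": {
  "jaw": [6,6,6,6,6,6],
  "dp": [
    [0,0,0],
    [0,0,0],
    [0,0,0],
    [0,0,0],
    [0,0,0],
    [0,0,0]
  ],
  "turn": [
    [0,0,0],
    [0,0,0],
    [0,0,0],
    [0,0,0],
    [0,0,0],
    [0,0,0]
  ],
  "force": 40
}}

```text
time_s: 7.63
position: [0.574, 0.1761, 0.077]
tool_rot: [[0.992, -0.126, 0.003], [-0.126, -0.992, -0.0], [0.003, -0.0, -1.0]]
ft_force: [-1.1, -0.9, 6.9]
grip_width: 0.0626
gripper_force: 45.2
```

>>> {"method": "move_arm", "body": {
  "jaw": [6,6,6,6,6,6,6,6],
  "dp": [
    [0,0,-0.5],
    [0,0,-1],
    [0,0,-1],
    [0,0,-1],
    [0,0,-0.5],
    [0,0,0],
    [0,0,0],
    [0,0,0]
  ],
  "turn": [
    [0,0,0],
    [0,0,0],
    [0,0,0],
    [0,0,0],
    [0,0,0],
    [0,0,0],
    [0,0,0],
    [0,0,0]
  ]
}}

```text
time_s: 8.3
position: [0.5731, 0.1761, 0.1149]
tool_rot: [[0.992, -0.126, -0.001], [-0.126, -0.992, -0.0], [-0.001, 0.0, -1.0]]
ft_force: [0.0, -0.3, -3.5]
grip_width: 0.0628
gripper_force: 44.8
```

>>> {"method": "move_arm", "body": {
  "jaw": [6,6,6],
  "dp": [
    [0,0,0],
    [0,0,0],
    [0,0,0]
  ],
  "turn": [
    [0,0,0],
    [0,0,0],
    [0,0,0]
  ]
}}

```text
time_s: 8.55
position: [0.5732, 0.1761, 0.115]
tool_rot: [[0.992, -0.126, -0.001], [-0.126, -0.992, -0.0], [-0.001, 0.0, -1.0]]
ft_force: [0.3, -0.4, -3.3]
grip_width: 0.0632
gripper_force: 44.8
```

```bash
cat > w.py <<'E'
from h import *
F=[];T=[]
for i in range(6):
    r=cams.spot_in("top","tin_a") if i else cams.get_image("scene")
    o=observe(); F.append(o["ft_force"][2]); T.append(o["joint_efforts"][1:3])
    if i==0:
        im,d=r; u,v,P=cloud("scene",d); c=np.array([.560,.078]); L=np.c_[(P[:,:2]-c)@[.992,-.126],(P[:,:2]-c)@[.126,.992],P[:,2]]
        for k in (1,0,-1):
            for z in (.108,.148):
                m=(abs(L[:,0])<.045)&(abs(L[:,1]-.1*k)<.045)&(abs(L[:,2]-z)<.006); print(k,z,m.sum(),np.round(np.median(L[m],0),4) if m.sum()>30 else "")
print(np.round(F,2),np.mean(F),np.mean(T,0),o["grip_width"],o["time_s"],np.round(o["position"],4))
E
python3 w.py
```

```text
1 0.108 48 [0.0227 0.0806 0.1088]
1 0.148 268 [0.0111 0.1021 0.1458]
0 0.108 449 [ 0.0003 -0.0023  0.1078]
0 0.148 0 
-1 0.108 480 [ 0.0012 -0.1022  0.1078]
-1 0.148 0 
[-3.13 -2.45 -3.13 -3.58 -3.57 -4.  ] -3.3131125456705863 [-54.0170598  -21.57165557] 0.06297585747798076 8.85 [0.5734 0.1762 0.1153]
```

The left tin weighs about 3.3 N. I'll set it back down.

>>> {"method": "move_arm", "body": {
  "jaw": [6,6,6,6,6,6],
  "dp": [
    [0,0,1],
    [0,0,1],
    [0,0,1],
    [0,0,0.5],
    [0,0,0.2],
    [0,0,0]
  ],
  "turn": [
    [0,0,0],
    [0,0,0],
    [0,0,0],
    [0,0,0],
    [0,0,0],
    [0,0,0]
  ]
}}

```text
time_s: 9.35
position: [0.5732, 0.1761, 0.0779]
tool_rot: [[0.992, -0.126, -0.001], [-0.126, -0.992, -0.0], [-0.001, 0.0, -1.0]]
ft_force: [0.0, -1.0, -3.8]
grip_width: 0.063
gripper_force: 44.9
```

>>> {"method": "move_arm", "body": {
  "jaw": [6,6],
  "dp": [
    [0,0,0.15],
    [0,0,0]
  ],
  "turn": [
    [0,0,0],
    [0,0,0]
  ]
}}

```text
time_s: 9.52
position: [0.5737, 0.1762, 0.0771]
tool_rot: [[0.992, -0.126, 0.001], [-0.126, -0.992, 0.0], [0.001, -0.0, -1.0]]
ft_force: [1.5, -0.3, -3.8]
grip_width: 0.0627
gripper_force: 44.9
```

>>> {"method": "move_arm", "body": {
  "jaw": [6,6,8.5,8.5,8.5,8.5],
  "dp": [
    [0,0,0.1],
    [0,0,0],
    [0,0,0],
    [0,0,0],
    [0,0,0],
    [0,0,0]
  ],
  "turn": [
    [0,0,0],
    [0,0,0],
    [0,0,0],
    [0,0,0],
    [0,0,0],
    [0,0,0]
  ]
}}

```text
time_s: 10.02
position: [0.5735, 0.1761, 0.0759]
tool_rot: [[0.992, -0.126, 0.0], [-0.126, -0.992, 0.0], [0.0, -0.0, -1.0]]
ft_force: [0.0, -0.1, 0.3]
grip_width: 0.0852
gripper_force: 0.0
```

>>> {"method": "move_arm", "body": {
  "jaw": [8.5,8.5,8.5,8.5,8.5],
  "dp": [
    [0,0,-1.5],
    [0,0,-3],
    [0,0,-3],
    [0,0,-3],
    [0,0,0]
  ],
  "turn": [
    [0,0,0],
    [0,0,0],
    [0,0,0],
    [0,0,0],
    [0,0,0]
  ]
}}

```text
time_s: 10.43
position: [0.5756, 0.1765, 0.187]
tool_rot: [[0.992, -0.126, 0.011], [-0.126, -0.992, 0.001], [0.01, -0.002, -1.0]]
ft_force: [0.7, 0.0, 1.4]
grip_width: 0.0847
gripper_force: 0.0
```

```bash
python3 w.py
```

```text
1 0.108 431 [0.0011 0.0979 0.1076]
1 0.148 0 
0 0.108 450 [ 0.0005 -0.0023  0.1077]
0 0.148 0 
-1 0.108 485 [ 0.0015 -0.1027  0.1077]
-1 0.148 0 
[-0.45 -0.51 -0.58 -0.69 -0.65  0.3 ] -0.4298489428779977 [-52.4249506 -23.3539784] 0.08507040683397446 10.7333 [0.5729 0.1761 0.1794]
```

The left tin is re-seated. Next is the middle one.

>>> {"method": "move_arm", "body": {
  "jaw": [8.5,8.5,8.5,8.5,8.5,8.5],
  "dp": [
    [0,2.5,0],
    [0,2.5,0],
    [0,2.5,0],
    [0,2.5,0],
    [0,0,0],
    [0,0,0]
  ],
  "turn": [
    [0,0,0],
    [0,0,0],
    [0,0,0],
    [0,0,0],
    [0,0,0],
    [0,0,0]
  ]
}}

```text
time_s: 11.23
position: [0.5606, 0.0761, 0.1801]
tool_rot: [[0.992, -0.128, -0.002], [-0.128, -0.992, 0.0], [-0.002, -0.0, -1.0]]
ft_force: [-0.7, -0.5, -0.2]
grip_width: 0.085
gripper_force: 0.0
```

>>> {"method": "move_arm", "body": {
  "jaw": [8.5,8.5,8.5,8.5,8.5,8.5,8.5],
  "dp": [
    [0,0,2],
    [0,0,2.5],
    [0,0,2.5],
    [0,0,2],
    [0,0,1.3],
    [0,0,0],
    [0,0,0]
  ],
  "turn": [
    [0,0,0],
    [0,0,0],
    [0,0,0],
    [0,0,0],
    [0,0,0],
    [0,0,0],
    [0,0,0]
  ]
}}

```text
time_s: 11.82
position: [0.5606, 0.0778, 0.0774]
tool_rot: [[0.992, -0.125, -0.001], [-0.125, -0.992, 0.0], [-0.002, -0.0, -1.0]]
ft_force: [0.2, -0.1, -0.3]
grip_width: 0.0853
gripper_force: 0.0
```

>>> {"method": "move_arm", "body": {
  "jaw": [6,6,6,6,6,6],
  "dp": [
    [0,0,0],
    [0,0,0],
    [0,0,0],
    [0,0,0],
    [0,0,0],
    [0,0,0]
  ],
  "turn": [
    [0,0,0],
    [0,0,0],
    [0,0,0],
    [0,0,0],
    [0,0,0],
    [0,0,0]
  ]
}}

```text
time_s: 12.32
position: [0.5615, 0.0771, 0.0792]
tool_rot: [[0.992, -0.126, 0.003], [-0.126, -0.992, 0.0], [0.003, -0.001, -1.0]]
ft_force: [-0.3, 0.9, 6.1]
grip_width: 0.0627
gripper_force: 44.1
```

>>> {"method": "move_arm", "body": {
  "jaw": [6,6,6,6,6,6,6,6,6,6],
  "dp": [
    [0,0,-0.5],
    [0,0,-1],
    [0,0,-1],
    [0,0,-1],
    [0,0,-0.5],
    [0,0,0],
    [0,0,0],
    [0,0,0],
    [0,0,0],
    [0,0,0]
  ],
  "turn": [
    [0,0,0],
    [0,0,0],
    [0,0,0],
    [0,0,0],
    [0,0,0],
    [0,0,0],
    [0,0,0],
    [0,0,0],
    [0,0,0],
    [0,0,0]
  ]
}}

```text
time_s: 13.15
position: [0.5606, 0.077, 0.1174]
tool_rot: [[0.992, -0.126, -0.001], [-0.126, -0.992, 0.0], [-0.001, 0.0, -1.0]]
ft_force: [-0.1, -0.6, -2.8]
grip_width: 0.0628
gripper_force: 44.6
```

```bash
python3 w.py
```

```text
1 0.108 391 [0.0024 0.0997 0.1075]
1 0.148 0 
0 0.108 46 [ 0.0221 -0.0192  0.1083]
0 0.148 295 [0.0094 0.003  0.1462]
-1 0.108 480 [ 0.0016 -0.1027  0.1077]
-1 0.148 0 
[-2.44 -2.32 -2.58 -1.1  -2.9  -2.14] -2.2454954421138313 [-49.81633902 -20.52057981] 0.06301039905535101 13.45 [0.5608 0.0769 0.1177]
```

The middle tin is about 2.2 N, lighter than the left. I'll set it down.

>>> {"method": "move_arm", "body": {
  "jaw": [6,6,6,6,6,6,6,6],
  "dp": [
    [0,0,1],
    [0,0,1],
    [0,0,1],
    [0,0,0.5],
    [0,0,0.2],
    [0,0,0.15],
    [0,0,0.1],
    [0,0,0]
  ],
  "turn": [
    [0,0,0],
    [0,0,0],
    [0,0,0],
    [0,0,0],
    [0,0,0],
    [0,0,0],
    [0,0,0],
    [0,0,0]
  ]
}}

```text
time_s: 14.12
position: [0.5607, 0.0769, 0.0794]
tool_rot: [[0.992, -0.126, 0.0], [-0.126, -0.992, -0.0], [0.0, 0.0, -1.0]]
ft_force: [-3.2, -1.1, 6.6]
grip_width: 0.0627
gripper_force: 45.4
```

>>> {"method": "move_arm", "body": {
  "jaw": [8.5,8.5,8.5,8.5],
  "dp": [
    [0,0,0],
    [0,0,0],
    [0,0,0],
    [0,0,0]
  ],
  "turn": [
    [0,0,0],
    [0,0,0],
    [0,0,0],
    [0,0,0]
  ]
}}

```text
time_s: 14.45
position: [0.561, 0.077, 0.0784]
tool_rot: [[0.992, -0.126, 0.0], [-0.126, -0.992, 0.0], [0.0, -0.0, -1.0]]
ft_force: [0.6, -0.1, -0.5]
grip_width: 0.0851
gripper_force: 0.0
```

>>> {"method": "move_arm", "body": {
  "jaw": [8.5,8.5,8.5,8.5,8.5,8.5,8.5],
  "dp": [
    [0,0,-1.5],
    [0,0,-3],
    [0,0,-3],
    [0,0,-3],
    [0,0,0],
    [0,0,0],
    [0,0,0]
  ],
  "turn": [
    [0,0,0],
    [0,0,0],
    [0,0,0],
    [0,0,0],
    [0,0,0],
    [0,0,0],
    [0,0,0]
  ]
}}

```text
time_s: 15.03
position: [0.5604, 0.077, 0.1826]
tool_rot: [[0.992, -0.126, -0.001], [-0.126, -0.992, 0.0], [-0.001, 0.0, -1.0]]
ft_force: [0.1, -0.1, -1.1]
grip_width: 0.0846
gripper_force: 0.0
```

```bash
python3 w.py
```

```text
1 0.108 434 [0.0013 0.0977 0.1078]
1 0.148 0 
0 0.108 454 [ 0.0006 -0.0026  0.1077]
0 0.148 0 
-1 0.108 472 [ 0.0009 -0.1025  0.1078]
-1 0.148 0 
[-0.87 -0.67 -0.13  0.39  0.26  0.3 ] -0.12035638551516355 [-47.67224014 -22.12588787] 0.08531766611605485 15.3333 [0.5606 0.0769 0.1826]
```

The middle tin is seated. Now the right one.

>>> {"method": "move_arm", "body": {
  "jaw": [8.5,8.5,8.5,8.5,8.5,8.5],
  "dp": [
    [0,2.5,0],
    [0,2.5,0],
    [0,2.5,0],
    [0,2.5,0],
    [0,0,0],
    [0,0,0]
  ],
  "turn": [
    [0,0,0],
    [0,0,0],
    [0,0,0],
    [0,0,0],
    [0,0,0],
    [0,0,0]
  ]
}}

```text
time_s: 15.83
position: [0.5481, -0.0231, 0.1831]
tool_rot: [[0.992, -0.128, -0.001], [-0.128, -0.992, 0.0], [-0.001, -0.0, -1.0]]
ft_force: [-0.2, 0.1, 0.5]
grip_width: 0.085
gripper_force: 0.0
```

>>> {"method": "move_arm", "body": {
  "jaw": [8.5,8.5,8.5,8.5,8.5,8.5,8.5],
  "dp": [
    [0,0,2],
    [0,0,2.5],
    [0,0,2.5],
    [0,0,2],
    [0,0,1.6],
    [0,0,0],
    [0,0,0]
  ],
  "turn": [
    [0,0,0],
    [0,0,0],
    [0,0,0],
    [0,0,0],
    [0,0,0],
    [0,0,0],
    [0,0,0]
  ]
}}

```text
time_s: 16.42
position: [0.5482, -0.0214, 0.0771]
tool_rot: [[0.992, -0.125, -0.001], [-0.125, -0.992, 0.0], [-0.001, -0.0, -1.0]]
ft_force: [0.3, -0.5, -0.3]
grip_width: 0.0849
gripper_force: 0.0
```

>>> {"method": "move_arm", "body": {
  "jaw": [6,6,6,6,6,6],
  "dp": [
    [0,0,0],
    [0,0,0],
    [0,0,0],
    [0,0,0],
    [0,0,0],
    [0,0,0]
  ],
  "turn": [
    [0,0,0],
    [0,0,0],
    [0,0,0],
    [0,0,0],
    [0,0,0],
    [0,0,0]
  ]
}}

```text
time_s: 16.92
position: [0.549, -0.0222, 0.0789]
tool_rot: [[0.992, -0.126, 0.003], [-0.126, -0.992, -0.0], [0.003, -0.0, -1.0]]
ft_force: [0.3, 0.6, 6.3]
grip_width: 0.0629
gripper_force: 43.7
```

>>> {"method": "move_arm", "body": {
  "jaw": [6,6,6,6,6,6,6,6,6,6],
  "dp": [
    [0,0,-0.5],
    [0,0,-1],
    [0,0,-1],
    [0,0,-1],
    [0,0,-0.5],
    [0,0,0],
    [0,0,0],
    [0,0,0],
    [0,0,0],
    [0,0,0]
  ],
  "turn": [
    [0,0,0],
    [0,0,0],
    [0,0,0],
    [0,0,0],
    [0,0,0],
    [0,0,0],
    [0,0,0],
    [0,0,0],
    [0,0,0],
    [0,0,0]
  ]
}}

```text
time_s: 17.75
position: [0.548, -0.0222, 0.1169]
tool_rot: [[0.992, -0.126, -0.001], [-0.126, -0.992, 0.0], [-0.001, -0.0, -1.0]]
ft_force: [-0.7, -0.6, -0.8]
grip_width: 0.0625
gripper_force: 44.2
```

```bash
python3 w.py; python3 w.py | tail -1
```

```text
1 0.108 428 [0.0009 0.0978 0.1079]
1 0.148 0 
0 0.108 422 [ 0.0025 -0.0011  0.1078]
0 0.148 0 
-1 0.108 50 [ 0.0241 -0.1154  0.1083]
-1 0.148 330 [ 0.01   -0.0977  0.1461]
[-1.19 -2.   -1.26 -1.59 -1.39 -1.32] -1.456753959407963 [-47.44388044 -19.79248613] 0.06272931466892798 18.05 [ 0.5482 -0.0222  0.1172]
[-1.1  -1.09 -2.03 -0.5  -2.15 -1.09] -1.328431727862576 [-47.43513048 -19.81217235] 0.06299962703867026 18.35 [ 0.5482 -0.0223  0.1173]
```

The right tin is about 1.4 N, the lightest, so the left tin (about 3.3 N) is the full one. I'll set the right one down and go back to the left.

>>> {"method": "move_arm", "body": {
  "jaw": [6,6,6,6,6,6,6,6],
  "dp": [
    [0,0,1],
    [0,0,1],
    [0,0,1],
    [0,0,0.5],
    [0,0,0.2],
    [0,0,0.15],
    [0,0,0.1],
    [0,0,0]
  ],
  "turn": [
    [0,0,0],
    [0,0,0],
    [0,0,0],
    [0,0,0],
    [0,0,0],
    [0,0,0],
    [0,0,0],
    [0,0,0]
  ]
}}

```text
time_s: 19.02
position: [0.5481, -0.0222, 0.079]
tool_rot: [[0.992, -0.126, 0.0], [-0.126, -0.992, -0.0], [0.0, 0.0, -1.0]]
ft_force: [-4.3, 0.5, 10.9]
grip_width: 0.0632
gripper_force: 45.4
```

>>> {"method": "move_arm", "body": {
  "jaw": [8.5,8.5,8.5,8.5],
  "dp": [
    [0,0,0],
    [0,0,0],
    [0,0,0],
    [0,0,0]
  ],
  "turn": [
    [0,0,0],
    [0,0,0],
    [0,0,0],
    [0,0,0]
  ]
}}

```text
time_s: 19.35
position: [0.5483, -0.0223, 0.0778]
tool_rot: [[0.992, -0.126, 0.0], [-0.126, -0.992, -0.0], [0.0, -0.0, -1.0]]
ft_force: [-0.0, -0.3, -1.0]
grip_width: 0.0847
gripper_force: 0.0
```

>>> {"method": "move_arm", "body": {
  "jaw": [8.5,8.5,8.5,8.5,8.5,8.5],
  "dp": [
    [0,0,-1.5],
    [0,0,-3],
    [0,0,-3],
    [0,0,-3],
    [0,0,0],
    [0,0,0]
  ],
  "turn": [
    [0,0,0],
    [0,0,0],
    [0,0,0],
    [0,0,0],
    [0,0,0],
    [0,0,0]
  ]
}}

```text
time_s: 19.85
position: [0.5487, -0.0224, 0.184]
tool_rot: [[0.992, -0.126, 0.003], [-0.126, -0.992, -0.001], [0.003, 0.0, -1.0]]
ft_force: [0.6, -1.0, -0.7]
grip_width: 0.0848
gripper_force: 0.0
```

>>> {"method": "move_arm", "body": {
  "jaw": [8.5,8.5,8.5,8.5,8.5,8.5,8.5,8.5,8.5,8.5],
  "dp": [
    [0,-2.5,0],
    [0,-2.5,0],
    [0,-2.5,0],
    [0,-2.5,0],
    [0,-2.5,0],
    [0,-2.5,0],
    [0,-2.5,0],
    [0,-2.5,0],
    [0,0,0],
    [0,0,0]
  ],
  "turn": [
    [0,0,0],
    [0,0,0],
    [0,0,0],
    [0,0,0],
    [0,0,0],
    [0,0,0],
    [0,0,0],
    [0,0,0],
    [0,0,0],
    [0,0,0]
  ]
}}

```text
time_s: 20.68
position: [0.5728, 0.1769, 0.1811]
tool_rot: [[0.992, -0.124, -0.003], [-0.124, -0.992, -0.0], [-0.003, 0.001, -1.0]]
ft_force: [-0.5, -0.1, -0.4]
grip_width: 0.0848
gripper_force: 0.0
```

```bash
python3 w.py
```

```text
1 0.108 428 [0.0005 0.0976 0.1079]
1 0.148 0 
0 0.108 449 [ 0.0006 -0.0028  0.1077]
0 0.148 0 
-1 0.108 473 [ 0.0012 -0.1025  0.1078]
-1 0.148 0 
[-0.97 -0.56  0.45 -0.36  0.94 -0.87] -0.22854539352065648 [-50.50234914 -22.4880141 ] 0.08493488972042552 20.9833 [0.5734 0.1752 0.1827]
```

>>> {"method": "move_arm", "body": {
  "jaw": [8.5,8.5,8.5,8.5,8.5,8.5,8.5],
  "dp": [
    [0,0,2],
    [0,0,2.5],
    [0,0,2.5],
    [0,0,2],
    [0,0,1.6],
    [0,0,0],
    [0,0,0]
  ],
  "turn": [
    [0,0,0],
    [0,0,0],
    [0,0,0],
    [0,0,0],
    [0,0,0],
    [0,0,0],
    [0,0,0]
  ]
}}

```text
time_s: 21.57
position: [0.5733, 0.1757, 0.0768]
tool_rot: [[0.992, -0.127, -0.001], [-0.127, -0.992, -0.0], [-0.001, 0.0, -1.0]]
ft_force: [0.5, 0.5, 0.2]
grip_width: 0.0851
gripper_force: 0.0
```

>>> {"method": "move_arm", "body": {
  "jaw": [6,6,6,6,6,6],
  "dp": [
    [0,0,0],
    [0,0,0],
    [0,0,0],
    [0,0,0],
    [0,0,0],
    [0,0,0]
  ],
  "turn": [
    [0,0,0],
    [0,0,0],
    [0,0,0],
    [0,0,0],
    [0,0,0],
    [0,0,0]
  ]
}}

```text
time_s: 22.07
position: [0.5741, 0.1762, 0.0785]
tool_rot: [[0.992, -0.126, 0.003], [-0.126, -0.992, 0.0], [0.003, -0.001, -1.0]]
ft_force: [-0.8, 0.4, 6.6]
grip_width: 0.063
gripper_force: 44.2
```

>>> {"method": "move_arm", "body": {
  "jaw": [6,6,6,6,6,6,6,6,6,6,6,6],
  "dp": [
    [0,0,-1],
    [0,0,-2],
    [0,0,-2],
    [0,0,-2],
    [0,0,-2],
    [0,0,-2],
    [0,0,-2],
    [0,0,-2],
    [0,0,-2],
    [0,0,-1.5],
    [0,0,-0.7],
    [0,0,-0.3]
  ],
  "turn": [
    [0,0,0],
    [0,0,0],
    [0,0,0],
    [0,0,0],
    [0,0,0],
    [0,0,0],
    [0,0,0],
    [0,0,0],
    [0,0,0],
    [0,0,0],
    [0,0,0],
    [0,0,0]
  ]
}}

```text
time_s: 23.07
position: [0.5733, 0.1762, 0.2731]
tool_rot: [[0.992, -0.126, 0.002], [-0.126, -0.992, 0.0], [0.002, -0.0, -1.0]]
ft_force: [0.0, 0.8, -3.1]
grip_width: 0.0629
gripper_force: 45.2
```

>>> {"method": "move_arm", "body": {
  "jaw": [6,6,6,6,6,6,6,6],
  "dp": [
    [0,0,0],
    [0,0,0],
    [0,0,0],
    [0,0,0],
    [0,0,0],
    [0,0,0],
    [0,0,0],
    [0,0,0]
  ],
  "turn": [
    [0,0,0],
    [0,0,0],
    [0,0,0],
    [0,0,0],
    [0,0,0],
    [0,0,0],
    [0,0,0],
    [0,0,0]
  ]
}}

```text
time_s: 23.73
position: [0.5734, 0.1761, 0.2717]
tool_rot: [[0.992, -0.126, -0.0], [-0.126, -0.992, -0.0], [-0.0, 0.0, -1.0]]
ft_force: [0.6, 0.4, -4.0]
grip_width: 0.0629
gripper_force: 45.2
```

```bash
python3 w.py; python3 w.py|tail -1; python3 -c "
from h import *
im,d=cams.get_image('scene'); cv2.imwrite('pics/s2.png',im[:,:,::-1])"
```

```text
1 0.108 0 
1 0.148 0 
0 0.108 456 [ 0.0008 -0.0027  0.1078]
0 0.148 0 
-1 0.108 483 [ 0.0014 -0.1027  0.108 ]
-1 0.148 0 
[-3.68 -4.26 -3.45 -3.61 -2.83 -4.25] -3.6782943892519757 [-51.76558495 -25.6528461 ] 0.06273459830759663 24.0333 [0.5734 0.1762 0.2718]
[-4.12 -3.42 -4.88 -3.46 -3.49 -4.23] -3.9332844127189652 [-51.79249704 -25.66212118] 0.06258556300307482 24.3333 [0.5734 0.1762 0.2718]
```

View pics/s2.png

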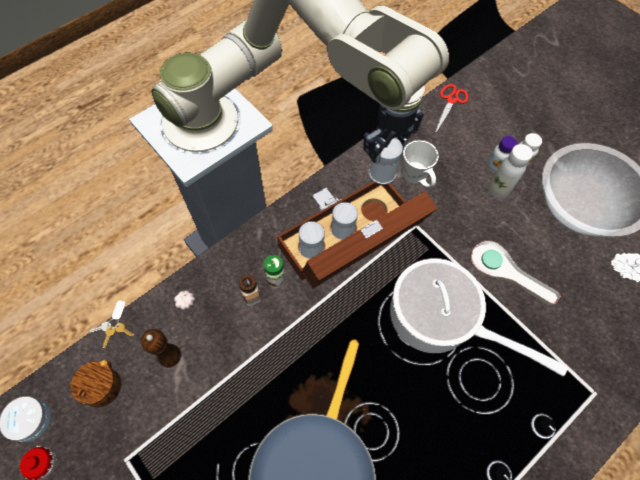

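The tin is held upright at (384,160). The other two are seated at (344,217) and (312,237), the left hole at (375,209) is empty, and the lid is open. Bystanders are undisturbed.

```bash
python3 -c "
from rig import ticket
print(ticket.close_job())"
```

```text
the job is handed in; nothing more can be done
None
```

The job is handed in (no verdict came back): the left tin was the heaviest (about 3.5 N, against 2.2 N middle and 1.4 N right) and is held upright and still, base about 20 cm up, with the other two back in their holes, the lid open and the things around undisturbed.

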